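Tip two transit boxes to find the stamped one and push it to the dispatch rail

TASK

Only one of the two closed black transit boxes standing on the bench has the inspection stamp on its underside. First tip both boxes away from you onto their backs, so that their undersides face you, then push the stamped one, still on its back, on until it sits flush against the free stretch of the aluminium dispatch rail behind, and leave the unstamped one lying where it tipped, bare underside showing, for the inspector to stamp. Only push with the fingers - do not lift or carry a box - and do not disturb the box already at the rail or anything else lying around.

Things in the scene. Friction and masses are not known exactly. Their poses are not given: they have to be found in the camera images.
- box_stamped: closed black box, grey front catches, blank front card; 80 wide (y), 50 deep (x), 84 mm high (z), 0.17-0.34 kg, low centre of mass, rubber-soled. Underside: light ring 38 mm across with a tick in it. Origin: centre of the underside. Starts upright, x away from the robot, z up; on its back x points down, z away from the robot, 50 mm high
- box_plain: twin of box_stamped (same size, axes, origin) with a bare underside; the two boxes and the charger stand in any order in a row. Both: pushed away within 20 mm of the top, following up a little, it tips about its far bottom edge and past some 40 degrees falls on its back by itself, taking 90 mm of bench beyond; pushed low it slides upright
- dispatch_rail: fixed aluminium angle rail beyond the boxes, 460 mm long (y), 40 mm high. Origin: bench level, middle of the face towards the robot; x points away from the robot, y left along the rail. A box on its back, lid flush with this face, has its origin at x = -84 mm in this frame
- box_sent: the box sent earlier, same kind and size, already on its back against the rail's left end, stamp facing the robot; origin: centre of its underside; it stays
- charger_cube: loose white charger block, 58 x 42 mm, 26 mm high, in the row with the boxes; origin at the centre of its underside; stays
- date_stamp: loose hand stamp, 26 x 34 mm, 74 mm high, standing in front of the sent box; origin under it; stays
- tape_roll_2: loose tape roll lying flat, 60 mm across, 18 mm high, to the right front; origin at the underside; stays
- marker_black: loose marker lying flat, 136 mm long, 12 mm thick, at the front left; origin on its axis at the end nearest the robot; stays
- spudger_1: loose pry tool, 146 mm long, 8 mm thick, lying to the right of the boxes; origin in its middle; stays
Not all that is in view belongs to the job. Leave any orange look-alike of the box_plain alone.

How it is judged:
By the outcome, as a careful person would: the job done as asked, in the order asked, and still so for the second after the job is handed in, with the robot touching nothing.
It also fails if it takes over 58 s, if anything falls off the work surface, if the arm or the gripper's body presses on something with over 40 N, if the wrist force passes 120 N, or if a joint passes its speed limit or range.

ROBOT

A 6-joint arm with a two-finger parallel gripper is mounted at the origin on a cart in front of the work surface, level with it; the furniture and walls round the work are solid. World frame = base frame: x ahead of the robot, y to its left, z up, the work surface at z = 0. Lengths are in mm, angles in rad, forces in N, time in s.
With the tool pointing down it reaches from about 400 to 925 mm from the base axis. Payload 12.5 kg.
Tool frame: the origin (TCP) lies midway between the tips of the shut fingers; the grasp point (between the pads) lies 19 mm behind it; z points along the fingers, y is the direction in which the jaws open and shut (so a half turn about z gives the same grasp; the last joint's range is limited). The gripper opens to 95 mm and grips with 3 to 60 N. Pads are 20 mm wide; open, the fingers measure 119 mm over their backs; the gripper's body (75 mm by 180 mm) begins 59 mm behind the grasp point.
Start: joints at [1.171, 0.491, 1.559, -0, 1.092, -0.106], TCP at [180.978, 598.242, 214.661] pointing down, gripper open.
Joint ranges: [-3.1, 3.1], [-0.84, 2.19], [0.05, 2.79], [-1.13, 4.28], [0.06, 2.93], [-2.69, 2.69]. Speed limits (rad/s): [2.22, 2.22, 2.79, 3.14, 3.14, 3.14].

INTERFACE

Orientations are given as [roll, pitch, yaw] about the fixed x, y, z axes, in that order (R = Rz(yaw) Ry(pitch) Rx(roll)).
In Python, from cell import env, eyes, job_done, boxes_of, regions_of gives the robot as it stands.
- The arm moves only by the tool send_rows, never from a script. Its argument "plan" is text: rows parted by semicolons, each of 5 numbers parted by spaces: the shift along the tool's x, y, z in mm, then the turn about the tool's z in rad, then the finger opening in mm, from 0 to 95.1. In form: x y z roll gripper; .... A call has 1 to 8 rows; each row shifts and turns the pose as measured when the row begins, along the tool's axes as they then stand; what a row does not reach is not made up. A row lasts 1/10 s, in which the tool goes at most 50 mm and 8.59 degrees, less where a joint would pass 70% of its speed; a pose out of reach is approached as far as the arm can. A call with a gripper value outside its range is refused whole. The fingers move at their own pace and stop on an object; the grip force is fixed at half the most. Time passes only in rows, so rows that do not move let the fingers close. It gives the time, the measured TCP pose, the force and the opening at its end, in the units of the state.
- env.state(): the state, without advancing time (a new reading comes with each control period).
- eyes.read_camera(name): name is "side" or "top" or "wrist"; returns a dict with "image" (420x560x3 uint8, red, green, blue), "vertical_fov" (degrees; the focal length in pixels is half the picture's height over the tangent of half this angle, whatever the lens; pixels are square), "cx", "cy" (the principal point, pixels), "extrinsics" (4x4, takes a point from camera to world coordinates). Camera axes: x right, y up, looking along -z (the intrinsics and any distortion apply to the point x, -y, -z); pixel columns grow to the right and rows downward; lengths in mm; the calibration is good to about 2 mm. A picture is of the moment at which its call begins. There is no depth.
- job_done(): hands the job in, once; it reports no verdict.
Trained networks look in a picture, given as the dict that the camera call returned (one of the last four; its "shot" number tells which), for a name from the list of things; names that differ only in an ending like _2 or _b are one class to them, and where a whole thing is asked for, a point or a joint stands for the part that bears it (a point fixed in the world has none). Each returns a list of dicts, best first, with "confidence" (0 to 1); they miss things now and then, are a little off and sometimes report something else, mostly with a low value. They report only what shows in the picture. A call takes as long as a camera call. They do not tell look-alikes from the thing itself.
- boxes_of(target, picture): "bbox" ([left, top, width, height] in pixels, round what is visible of it).
- regions_of(target, picture): "pixels" (420x560 bool, what is visible of it) and "bbox" ([left, top, width, height] in pixels, round what is visible of it).
The state is a dict: "t": time; "joints": joint angles; "qvel": joint speeds; "tau": joint torques, N m; "eef_pos": TCP position; "tcp_rot": TCP orientation; "ft_force": force on the tool from outside, world axes, zero at the start; "moment": the same for the moment, N m; "opening": opening from 0.0 (shut) to 1.0 (fully open).
Only numpy, scipy, OpenCV 4.12 (cv2) and the standard library are available. Lean on these libraries where they do the work, as an engineer would, in place of code of your own. Each camera call takes 0.05 s, during which the arm holds its last target.

## Working session

There is one attempt and no reset: what is moved stays moved. The work goes in short steps, Python scripts to look and compute and a tool call to move; the robot and the scene stay as the last step left them, time stands still between calls to the robot, and variables do not carry over. Pictures are saved under pics/ and viewed, and the job is handed in when it is done.

Besides the shell and the picture viewer there is one more tool, called after "Request:" in YAML: its name, and indented under it one key for each argument. send_rows: Moves the arm, as the interface text tells. Its arguments: {"type":"object","properties":{"plan":{"type":"string"}},"required":["plan"]}

```bash
ls; mkdir -p pics; python3 - <<'E'
from cell import env, eyes, job_done, boxes_of, regions_of
import cv2,numpy as np
np.set_printoptions(precision=4,suppress=True)
print(env.state())
for n in ["side","top"]:
    p=eyes.read_camera(n)
    cv2.imwrite(f"pics/{n}0.png",p["image"][:,:,::-1])
    print(n,{k:v for k,v in p.items() if k!="image"})
    for t in ["box_stamped","box_plain","dispatch_rail","box_sent","charger_cube","date_stamp","tape_roll_2","marker_black","spudger_1"]:
        print(t,[(b["bbox"],round(b["confidence"],2)) for b in boxes_of(t,p)][:5])
E
```

```text
pics
{'t': 0.0, 'joints': array([ 1.1714,  0.4915,  1.5594,  0.    ,  1.0917, -0.1056]), 'qvel': array([ 0.0007, -0.0004,  0.0011, -0.0003,  0.0002,  0.0012]), 'tau': array([ -0.0003, -61.2654, -25.8188,   0.0693,   0.0482,  -0.0001]), 'eef_pos': array([180.8864, 598.0152, 214.0818]), 'tcp_rot': array([-3.1406, -0.0001,  2.8478]), 'ft_force': array([ 0.2136,  0.2016, -0.0128]), 'moment': array([ 0.0651,  0.0151, -0.0463]), 'opening': 1.0046635755768454}
side {'vertical_fov': 53.58718410087799, 'cx': 284.0646021037483, 'cy': 214.424607898429, 'extrinsics': array([[  -0.9957,    0.0249,   -0.089 ,  408.8231],
       [  -0.0889,   -0.5218,    0.8484, 1110.2719],
       [  -0.0253,    0.8527,    0.5218,  708.4942],
       [   0.    ,    0.    ,    0.    ,    1.    ]]), 'shot': 1}
box_stamped [([290.8, 248.3, 22.4, 44.7], 0.72)]
box_plain [([293.2, 203.1, 20.2, 40.1], 0.97), ([241.4, 162.7, 19.4, 15.4], 0.47)]
dispatch_rail [([203.4, 207.1, 34.4, 121.5], 0.77)]
box_sent [([212.1, 284.2, 38.9, 41.1], 0.65)]
charger_cube [([284.8, 242.1, 12.6, 18.7], 0.6)]
date_stamp [([262.2, 291.7, 11.8, 
[... 231 characters left out ...]
 array([[   0.0269,    0.9976,   -0.0646,  441.2162],
       [  -0.9992,    0.0251,   -0.0298,   25.0426],
       [  -0.0281,    0.0653,    0.9975, 1134.0067],
       [   0.    ,    0.    ,    0.    ,    1.    ]]), 'shot': 2}
box_stamped [([154.1, 221.4, 42.4, 23.5], 0.92)]
box_plain [([249.3, 221.8, 34.3, 22.9], 0.92), ([409.4, 138.8, 37.0, 24.8], 0.71)]
dispatch_rail [([119.7, 144.8, 181.9, 10.5], 0.93)]
box_sent [([119.1, 153.8, 33.6, 35.4], 0.66)]
charger_cube [([210.5, 214.7, 19.8, 22.2], 0.64)]
date_stamp [([125.3, 199.0, 22.4, 14.6], 0.69)]
tape_roll_2 []
marker_black [([127.4, 243.7, 43.6, 28.7], 0.67)]
spudger_1 [([307.5, 210.6, 20.1, 43.7], 0.63), ([120.7, 148.4, 30.5, 40.5], 0.2)]
```

```bash
python3 - <<'E'
import cv2
a=cv2.imread("pics/top0.png");cv2.imwrite("pics/top0c.png",cv2.resize(a[120:300,90:360],None,fx=2.9,fy=2.9,interpolation=cv2.INTER_CUBIC))
E
```

```text
(no output)
```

View pics/top0.png

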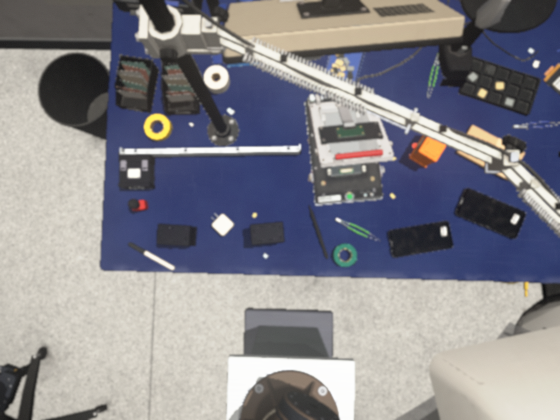

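View pics/top0c.png

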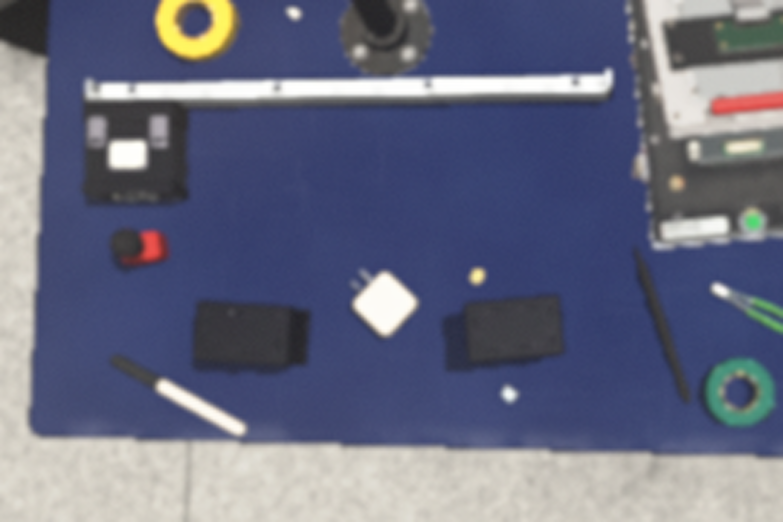

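View pics/side0.png

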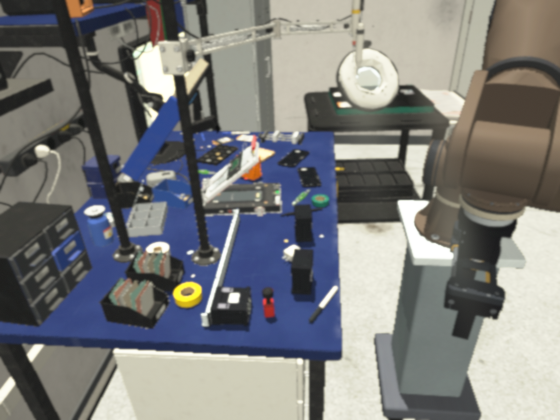

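```bash
cat > h.py <<'E'
from cell import env, eyes, job_done, boxes_of, regions_of
import cv2,numpy as np
np.set_printoptions(precision=3,suppress=True)
def f(p): return 210/np.tan(np.radians(p["vertical_fov"])/2)
def px2w(p,uv,z):
    uv=np.atleast_2d(np.asarray(uv,float));F=f(p);E=np.asarray(p["extrinsics"])
    d=np.c_[(uv[:,0]-p["cx"])/F,-(uv[:,1]-p["cy"])/F,-np.ones(len(uv))]@E[:3,:3].T
    o=E[:3,3]; s=(z-o[2])/d[:,2]
    return o+d*s[:,None]
def w2px(p,P):
    P=np.atleast_2d(np.asarray(P,float));F=f(p);E=np.asarray(p["extrinsics"])
    c=(P-E[:3,3])@E[:3,:3]
    return np.c_[p["cx"]+F*c[:,0]/-c[:,2],p["cy"]-F*c[:,1]/-c[:,2]]
E
python3 - <<'E'
from h import *
p=eyes.read_camera("top")
print(w2px(p,[[181,598,214],[0,0,0],[0,0,300]]))
w=eyes.read_camera("wrist");cv2.imwrite("pics/wrist0.png",w["image"][:,:,::-1])
print(w["extrinsics"],w["vertical_fov"])
for t,z in [("box_stamped",84),("box_plain",84),("dispatch_rail",40),("box_sent",50),("charger_cube",26),("date_stamp",74),("marker_black",6),("spudger_1",4)]:
    for r in regions_of(t,p)[:2]:
        m=r["pixels"].astype(np.uint8); c=max(cv2.findContours(m,cv2.RETR_EXTERNAL,cv2.CHAIN_APPROX_NONE)[0],key=len)[:,0,:].astype(float)
        W=px2w(p,c,z)[:,:2]; rc=cv2.minAreaRect(W.astype(np.float32))
        print(t,r["confidence"],r["bbox"],[np.round(x,1) for x in rc], W.min(0),W.max(0))
# enlarged crop
im=p["image"][:,:,::-1]
cv2.imwrite("pics/cropb.png",cv2.resize(im[200:260,140:300],None,fx=5,fy=5,interpolation=cv2.INTER_CUBIC))
E
```

```text
[[  6.263 360.311]
 [289.867 419.593]
 [291.946 485.548]]
[[  0.289  -0.923  -0.253 110.125]
 [  0.957   0.279   0.076 619.811]
 [  0.     -0.264   0.965 384.519]
 [  0.      0.      0.      1.   ]] 58.69012615060858
box_stamped 0.88 [152.0, 221.9, 45.8, 23.0] [array([455.5, 284.1]), array([97.5, 51.8]), np.float64(88.0)] [429.082 234.892] [481.423 333.142]
box_stamped 0.58 [126.9, 200.0, 22.5, 14.0] [array([523.6, 382.7]), array([26.7, 49. ]), np.float64(1.4)] [510.05  358.108] [536.807 407.279]
box_plain 0.78 [407.9, 134.4, 38.4, 30.6] [array([ 668.2, -308.3]), array([61.6, 71.6]), np.float64(60.0)] [ 632.458 -350.311] [ 707.515 -267.585]
box_plain 0.76 [250.7, 221.9, 34.9, 22.7] [array([463.3,  67. ]), array([51.9, 81.4]), np.float64(7.9)] [433.824  26.187] [492.556 107.909]
dispatch_rail 0.63 [128.1, 244.7, 39.6, 25.6] [array([402.7, 358.7]), array([122.1,  10.2]), np.float64(64.8)] [373.218 305.059] [430.15  413.355]
dispatch_rail 0.55 [118.7, 148.4, 181.2, 6.7] [array([667.7, 222.1]), array([ 21.7, 456.6]), np.float64(1.6)] [654.373  -6.143] [683.551 450.507]
box_sent 0.71 [119
[... 273 characters left out ...]
 0.72 [210.9, 213.6, 20.9, 23.5] [array([483.5, 182.9]), array([45. , 42.8]), np.float64(46.9)] [456.309 155.626] [509.429 208.947]
date_stamp 0.48 [126.6, 199.6, 21.2, 10.7] [array([525.6, 385. ]), array([24.5, 47. ]), np.float64(1.4)] [513.208 361.391] [537.717 408.575]
marker_black 0.71 [127.4, 241.0, 43.0, 31.4] [array([401.8, 368.9]), array([132.9,  16.1]), np.float64(64.7)] [368.557 311.074] [434.812 430.507]
spudger_1 0.51 [308.1, 210.7, 11.7, 29.2] [array([486.2, -54.1]), array([86.5,  6.5]), np.float64(19.6)] [445.475 -68.598] [526.704 -38.826]
spudger_1 0.33 [208.7, 216.9, 25.3, 19.7] [array([485. , 184.1]), array([44.1, 43.7]), np.float64(46.7)] [459.109 158.05 ] [510.719 212.506]
```

View pics/cropb.png

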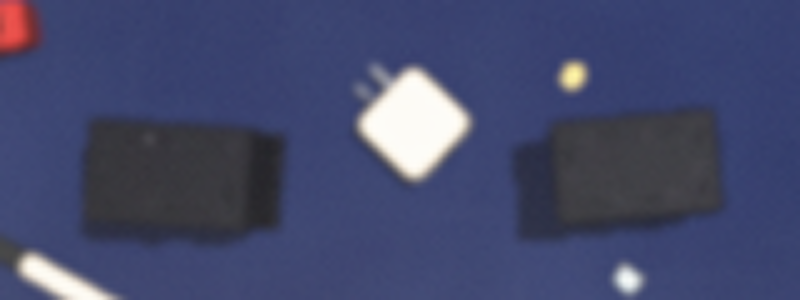

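View pics/wrist0.png

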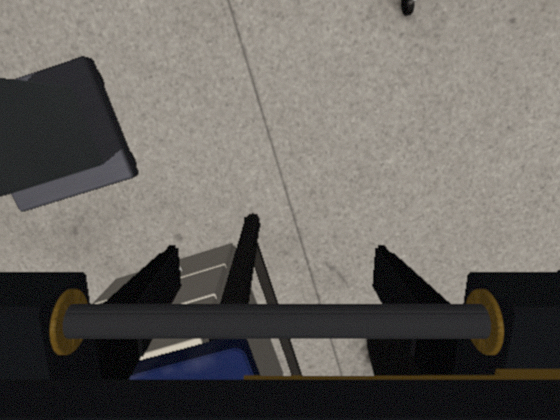

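```bash
python3 - <<'E'
from h import *
p=eyes.read_camera("top")
def c(a): return np.array(a)/5+[140,200]-0.4
L=px2w(p,c([(92,120),(250,130),(244,228),(84,228)]),84)
R=px2w(p,c([(553,122),(713,110),(722,208),(560,220)]),84)
for B in (L,R):
    print(B[:,:2],"centre",B.mean(0)[:2],"len",np.linalg.norm(np.diff(B[:,:2],axis=0),axis=1),
     "yaw deg", [np.degrees(np.arctan2(-(v[0]),v[1]))  for v in (B[0]-B[1],B[3]-B[2])])
print("yellow",px2w(p,c([(572,75),(628,278)]),3))
# rail front edge: top view crop2.9: front top edge
im=p["image"][:,:,::-1]
cv2.imwrite("pics/rail.png",cv2.resize(im[140:200,110:310],None,fx=4,fy=4,interpolation=cv2.INTER_CUBIC))
E
```

```text
[[478.799 329.616]
 [475.968 253.041]
 [429.023 254.086]
 [426.931 331.201]] centre [452.68  291.986] len [76.628 46.957 77.143] yaw deg [np.float64(-2.117176698635513), np.float64(1.5538074491075613)]
[[483.559 107.575]
 [491.258  31.282]
 [444.71   25.816]
 [436.931 102.824]] centre [464.114  66.874] len [76.68  46.868 77.4  ] yaw deg [np.float64(5.762083895771588), np.float64(5.7686029113519295)]
yellow [[511.311 104.865   3.   ]
 [407.925  73.071   3.   ]]
```

View pics/rail.png

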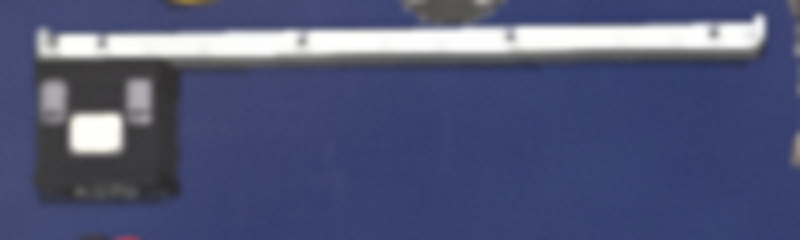

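Request:
send_rows:
  plan: "-33 -34 -9 0 40;-33 -34 -9 0 40;-33 -34 -9 0 40;-33 -34 -9 0 40;-33 -34 -9 0 40;-33 -34 -9 0 40;-33 -34 -9 0 40;-33 -34 -9 0 40"

```text
t: 2.35
eef_pos: [357.8, 253.6, 287.4]
tcp_rot: [-3.142, 0.001, 2.856]
ft_force: [1.0, 1.4, -0.4]
opening: 0.432
```

Request:
send_rows:
  plan: "-33 -34 -9 0 40;-33 -34 -9 0 40;0 0 0 -0.145 40;0 0 0 -0.145 40;0 0 0 0 40"

```text
t: 2.85
eef_pos: [406.0, 160.2, 308.5]
tcp_rot: [3.141, 0.006, -3.138]
ft_force: [-0.0, 0.4, -0.2]
opening: 0.422
```

```bash
python3 - <<'E'
from h import *
w=eyes.read_camera("wrist");cv2.imwrite("pics/wrist1.png",w["image"][:,:,::-1])
s=env.state();print(s["t"],s["eef_pos"],s["tcp_rot"],s["ft_force"],s["joints"]);print(w["extrinsics"])
E
```

```text
2.9 [405.841 160.503 308.489] [3.141 0.006 3.141] [ 0.008 -1.058  0.49 ] [ 0.226  0.116  1.853 -0.001  1.166 -1.344]
[[ -0.005  -0.963  -0.27  330.926]
 [  1.     -0.004  -0.002 159.925]
 [  0.001  -0.27    0.963 477.939]
 [  0.      0.      0.      1.   ]]
```

View pics/wrist1.png

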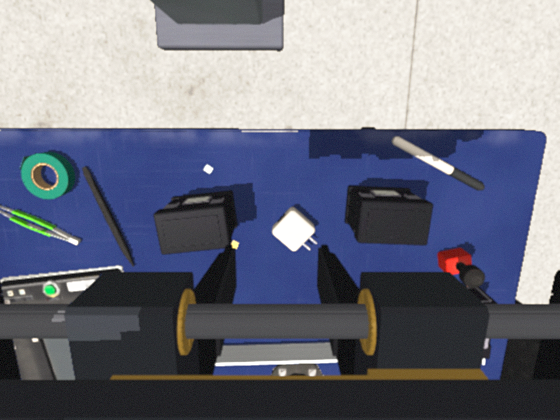

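```bash
python3 - <<'E'
from h import *
w=eyes.read_camera("wrist");im=w["image"][:,:,::-1]
cv2.imwrite("pics/w2a.png",cv2.resize(im[150:270,140:260],None,fx=5,fy=5,interpolation=cv2.INTER_CUBIC))
cv2.imwrite("pics/w2b.png",cv2.resize(im[150:270,330:450],None,fx=5,fy=5,interpolation=cv2.INTER_CUBIC))
print(px2w(w,[(235,244),(208,169)],2))
for t in ["box_stamped","charger_cube","date_stamp"]:
  for r in regions_of(t,w)[:3]: print(t,r["bbox"],r["confidence"])
E
```

```text
[[508.83  104.982   2.   ]
 [406.6    73.389   2.   ]]
box_stamped [344.9, 184.8, 87.0, 55.6] 0.66
charger_cube [272.0, 206.1, 43.6, 45.0] 0.84
date_stamp [438.8, 248.9, 46.2, 37.2] 0.61
```

View pics/w2a.png

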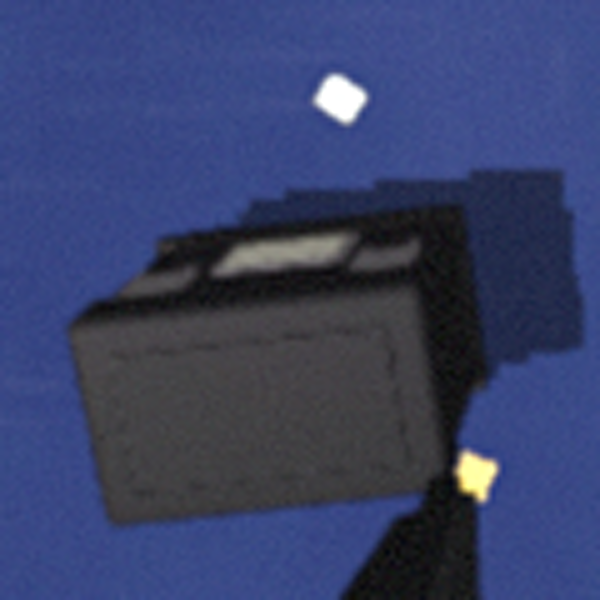

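View pics/w2b.png

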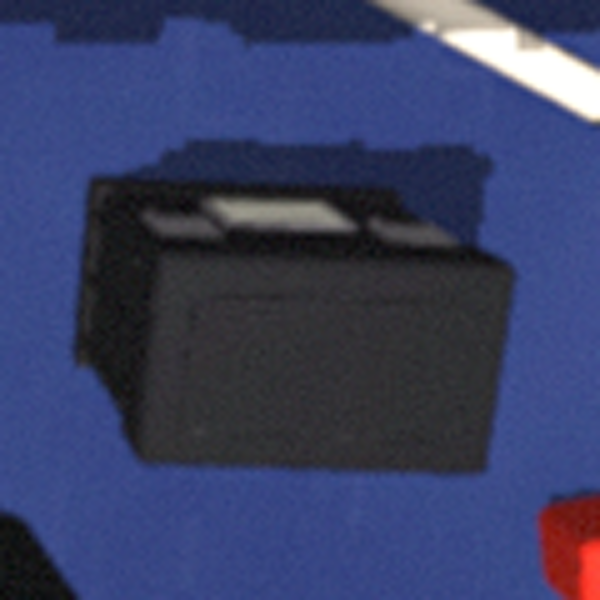

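```bash
python3 - <<'E'
from h import *
w=eyes.read_camera("wrist")
L=px2w(w,np.array([(513,265),(155,255),(142,463),(488,470)])/5+[330-.4,150-.4],84)
R=px2w(w,np.array([(418,288),(75,330),(110,522),(443,488)])/5+[140-.4,150-.4],84)
for B in (L,R):
    print(B[:,:2],"centre",B.mean(0)[:2],"len",np.linalg.norm(np.diff(B[:,:2],axis=0),axis=1),
     "yaw deg", [np.degrees(np.arctan2(-(v[0]),v[1]))  for v in (B[0]-B[1],B[3]-B[2])])
E
```

```text
[[429.457 331.076]
 [427.358 253.095]
 [475.31  253.192]
 [476.846 330.889]] centre [452.243 292.063] len [78.009 47.952 77.712] yaw deg [np.float64(-1.5420202637856628), np.float64(-1.1322668576320385)]
[[435.031 103.733]
 [444.697  28.14 ]
 [489.842  32.172]
 [481.525 107.662]] centre [462.774  67.927] len [76.208 45.325 75.946] yaw deg [np.float64(7.286573578853502), np.float64(6.287148343964477)]
```

Request:
send_rows:
  plan: "1 26 32 0 40;1 26 32 0 40;1 27 32 0 40;1 27 32 0 40;1 26 32 0.02 40;0 0 37 0 40;0 0 37 0 40;0 0 0 0 40"

```text
t: 3.95
eef_pos: [402.4, 302.2, 67.4]
tcp_rot: [3.139, 0.012, 3.116]
ft_force: [-0.4, -1.0, 0.5]
opening: 0.422
```

```bash
python3 - <<'E'
from h import *
w=eyes.read_camera("wrist");cv2.imwrite("pics/wrist3.png",w["image"][:,:,::-1])
s=env.state();print(s["t"],s["eef_pos"],s["tcp_rot"],s["ft_force"],s["joints"])
E
```

```text
4.0 [403.28  302.611  69.543] [3.138 0.015 3.116] [ 0.553 -0.492  0.096] [ 0.515  0.53   2.003 -0.008  0.595 -1.024]
```

View pics/wrist3.png

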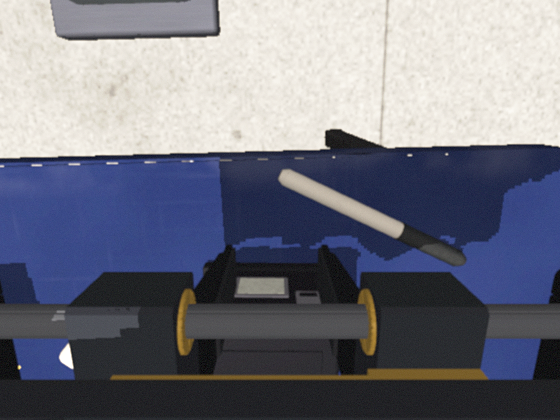

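Request:
send_rows:
  plan: "0 -10 -4 0 40;0 0 0 0 40;-5 0 0 0 40;-5 0 0 0 40;-5 0 0 0 40;0 0 0 0 40"

```text
t: 4.6
eef_pos: [421.9, 292.1, 81.5]
tcp_rot: [3.133, 0.023, 3.114]
ft_force: [-1.4, -0.8, 0.2]
opening: 0.419
```

Request:
send_rows:
  plan: "4 0 0 0 40;0 0 9 0 40;0 0 0 0 40"

```text
t: 4.9
eef_pos: [417.4, 292.1, 71.6]
tcp_rot: [3.133, 0.023, 3.113]
ft_force: [-1.1, -0.1, 0.1]
opening: 0.422
```

Request:
send_rows:
  plan: "-5 0 0 0 40;-5 0 0 0 40;-5 0 0 0 40;-5 0 0 0 40"

```text
t: 5.3
eef_pos: [438.2, 291.7, 71.6]
tcp_rot: [3.134, 0.021, 3.114]
ft_force: [-0.9, -0.7, 1.0]
opening: 0.421
```

```bash
python3 - <<'E'
from h import *
w=eyes.read_camera("side");im=w["image"][:,:,::-1];cv2.imwrite("pics/s4.png",cv2.resize(im[180:340,190:350],None,fx=3.7,fy=3.7,interpolation=cv2.INTER_CUBIC))
E
```

```text
(no output)
```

View pics/s4.png

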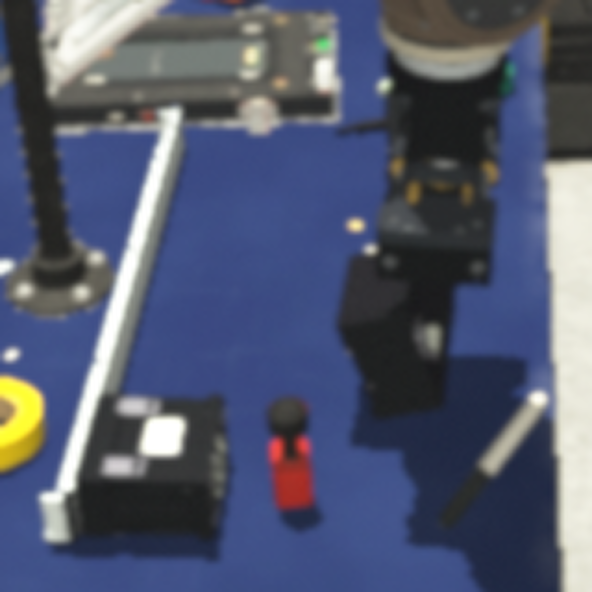

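Request:
send_rows:
  plan: "-5 0 0 0 40;-5 0 0 0 40;-5 0 0 0 40;-5 0 0 0 40;-5 0 0 0 40;-5 0 0 0 40;0 0 0 0 40"

```text
t: 6.05
eef_pos: [473.0, 290.8, 72.5]
tcp_rot: [3.133, 0.024, 3.114]
ft_force: [-0.1, 0.6, 0.0]
opening: 0.421
```

```bash
python3 - <<'E'
from h import *
w=eyes.read_camera("side");im=w["image"][:,:,::-1];cv2.imwrite("pics/s5.png",cv2.resize(im[180:340,190:350],None,fx=3.7,fy=3.7,interpolation=cv2.INTER_CUBIC))
E
```

```text
(no output)
```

View pics/s5.png

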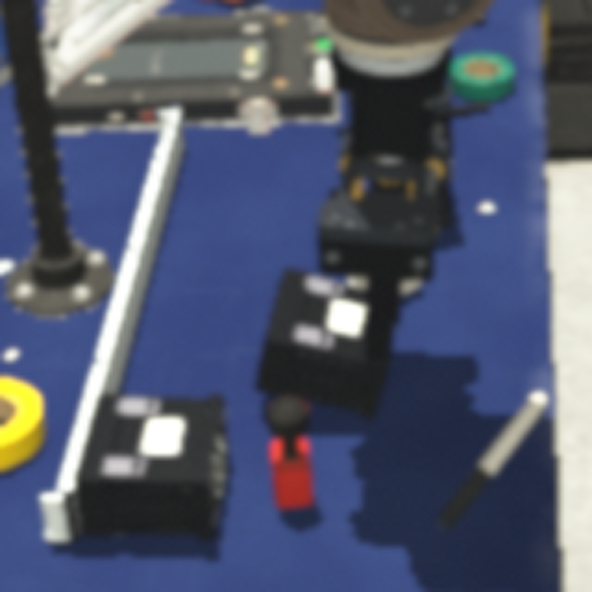

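Request:
send_rows:
  plan: "15 0 -10 0 40;20 0 -40 0 40;25 0 -40 0 40;25 0 -40 0 40;20 0 -40 0 40;15 0 -35 0 40;0 0 0 0 40"

```text
t: 6.8
eef_pos: [335.0, 290.7, 283.3]
tcp_rot: [3.134, 0.019, 3.114]
ft_force: [1.1, 0.6, -0.4]
opening: 0.421
```

```bash
python3 - <<'E'
from h import *
w=eyes.read_camera("wrist");cv2.imwrite("pics/wrist6.png",w["image"][:,:,::-1])
s=env.state();print(s["t"],s["eef_pos"],s["tcp_rot"],s["ft_force"],s["joints"])
im=w["image"][:,:,::-1]
cv2.imwrite("pics/w6c.png",cv2.resize(im[180:300,200:360],None,fx=5,fy=5,interpolation=cv2.INTER_CUBIC))
E
```

```text
6.85 [335.164 290.429 281.389] [3.136 0.018 3.114] [-0.079  0.505  0.211] [ 0.568  0.148  1.891 -0.006  1.085 -0.973]
```

View pics/wrist6.png

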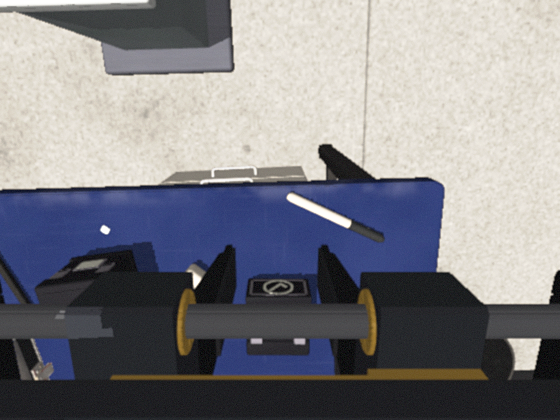

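View pics/w6c.png

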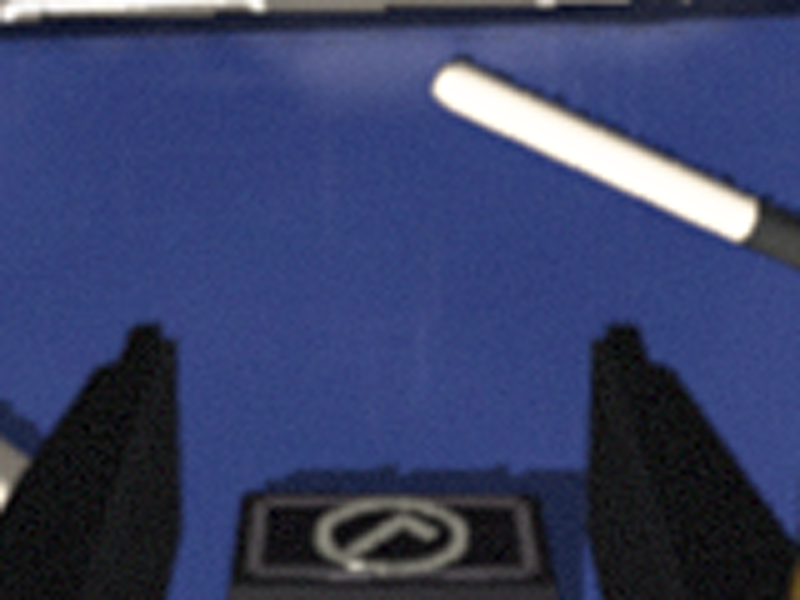

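Request:
send_rows:
  plan: "-13 -37 26 0 40;-13 -37 28 0 40;-13 -37 28 0 40;-13 -37 28 0 40;-13 -37 28 0 40;-12 -37 28 0 40;0 0 0 -0.138 40;0 0 0 0 40"

```text
t: 7.65
eef_pos: [404.4, 59.7, 104.0]
tcp_rot: [3.134, 0.011, -3.025]
ft_force: [-0.2, -0.2, -1.0]
opening: 0.422
```

Request:
send_rows:
  plan: "0 1 16 0 40;0 0 16 0 40;0 0 0 0 40"

```text
t: 7.95
eef_pos: [402.7, 61.7, 70.4]
tcp_rot: [3.134, 0.009, -3.036]
ft_force: [-0.0, 0.5, -0.1]
opening: 0.422
```

```bash
python3 - <<'E'
from h import *
s=env.state();print(s["t"],s["eef_pos"],s["tcp_rot"],s["ft_force"],s["joints"])
w=eyes.read_camera("top");im=w["image"][:,:,::-1];cv2.imwrite("pics/t7.png",cv2.resize(im[140:280,110:330],None,fx=3.6,fy=3.6,interpolation=cv2.INTER_CUBIC))
E
```

```text
7.95 [402.676  61.681  70.399] [ 3.134  0.009 -3.036] [-0.004  0.532 -0.061] [-0.016  0.44   2.227  0.019  0.466 -1.71 ]
```

View pics/t7.png

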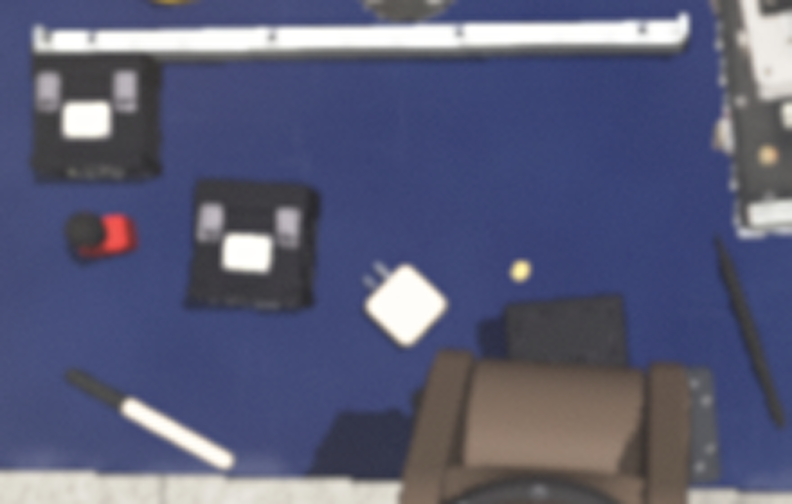

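Request:
send_rows:
  plan: "-5 0 0 0 40;-5 0 0 0 40;-5 0 0 0 40;-5 0 0 0 40;-5 0 0 0 40;-5 0 0 0 40;-5 0 0 0 40;0 0 0 0 40"

```text
t: 8.8
eef_pos: [441.2, 66.8, 74.2]
tcp_rot: [3.135, 0.013, -3.037]
ft_force: [-0.3, 0.8, -0.2]
opening: 0.421
```

Request:
send_rows:
  plan: "-5 0 2 0 40;-5 0 0 0 40;-5 0 0 0 40;-5 0 0 0 40;0 0 0 0 40"

```text
t: 9.3
eef_pos: [463.2, 69.0, 72.1]
tcp_rot: [3.135, 0.013, -3.037]
ft_force: [0.9, -1.1, -0.6]
opening: 0.417
```

```bash
python3 - <<'E'
from h import *
w=eyes.read_camera("side");im=w["image"][:,:,::-1];cv2.imwrite("pics/s8.png",cv2.resize(im[160:320,190:350],None,fx=3.7,fy=3.7,interpolation=cv2.INTER_CUBIC))
E
```

```text
(no output)
```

View pics/s8.png

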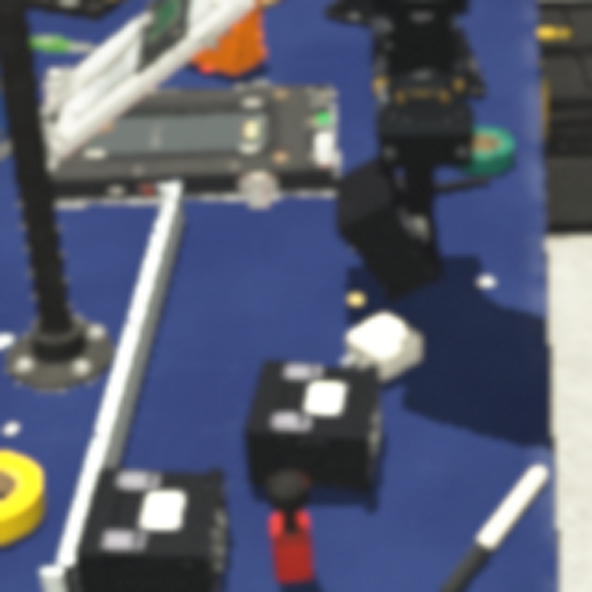

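Tipping properly; I continue.

Request:
send_rows:
  plan: "-5 0 0 0 40;-5 0 0 0 40;-5 0 0 0 40;-5 0 0 0 40;0 0 0 0 40;0 0 0 0 40"

```text
t: 9.95
eef_pos: [484.5, 71.3, 72.3]
tcp_rot: [3.135, 0.013, -3.037]
ft_force: [0.8, -0.2, -0.4]
opening: 0.421
```

```bash
python3 - <<'E'
from h import *
w=eyes.read_camera("side");im=w["image"][:,:,::-1];cv2.imwrite("pics/s9.png",cv2.resize(im[160:320,190:350],None,fx=3.7,fy=3.7,interpolation=cv2.INTER_CUBIC))
E
```

```text
(no output)
```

View pics/s9.png

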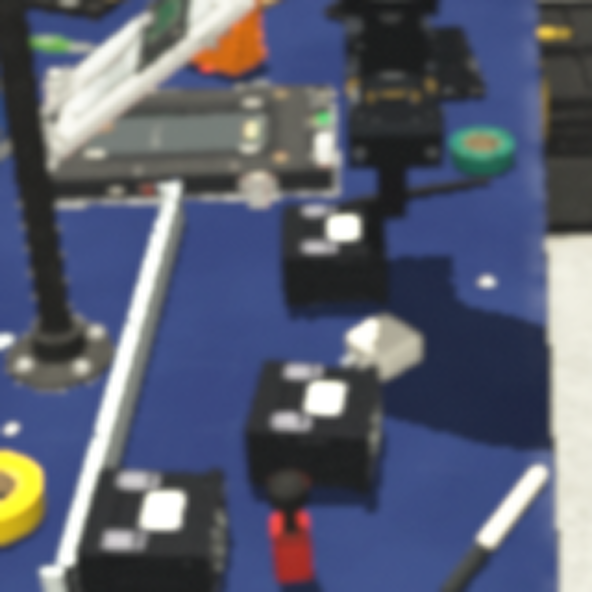

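Request:
send_rows:
  plan: "15 0 -10 0 40;20 0 -40 0 40;25 10 -38 0 40;20 20 -38 0 40;10 30 -35 0.05 40;10 30 -35 0.05 40;0 20 -20 0 40;0 0 0 0 40"

```text
t: 10.8
eef_pos: [368.4, 171.2, 295.7]
tcp_rot: [3.131, 0.01, 3.139]
ft_force: [-0.2, 0.1, 0.7]
opening: 0.419
```

```bash
python3 - <<'E'
from h import *
w=eyes.read_camera("wrist");cv2.imwrite("pics/wrist10.png",w["image"][:,:,::-1])
s=env.state();print(s["t"],s["eef_pos"],s["tcp_rot"],s["ft_force"],s["joints"])
p=eyes.read_camera("top");im=p["image"][:,:,::-1]
cv2.imwrite("pics/t10.png",cv2.resize(im[140:260,110:310],None,fx=4,fy=4,interpolation=cv2.INTER_CUBIC))
E
```

```text
10.85 [367.922 170.32  294.273] [3.132 0.008 3.139] [-0.49  -0.319  0.027] [ 0.265  0.076  1.94   0.008  1.116 -1.306]
```

View pics/wrist10.png

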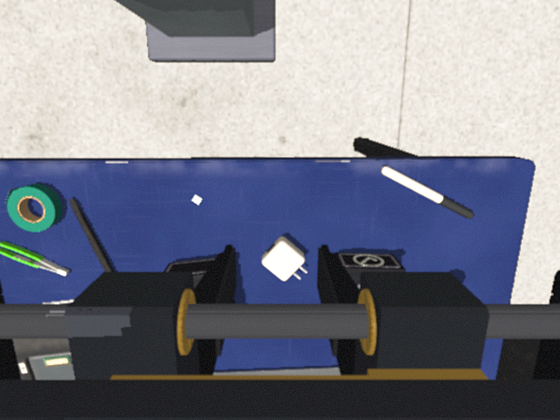

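View pics/t10.png

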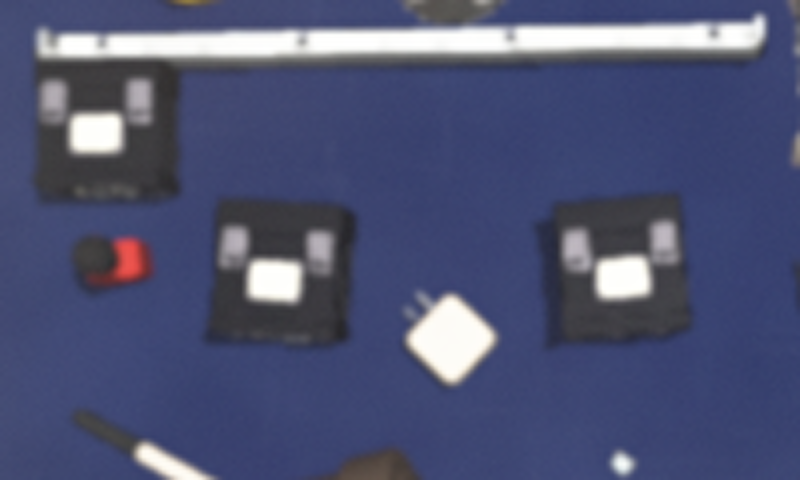

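```bash
python3 - <<'E'
from h import *
p=eyes.read_camera("top")
c=lambda a:np.array(a)/4+[110-.4,140-.4]
print("rail front top",px2w(p,c([(200,55),(760,49)]),40)[:,:2],"bottom",px2w(p,c([(200,67),(760,59)]),0)[:,:2])
S=px2w(p,c([(216,201),(340,208),(337,335),(212,331)]),50)[:,:2];print("stamped",S,S.mean(0))
print("underside yaw",np.degrees(np.arctan2(*( (S[0]-S[1])*[-1,1]))),np.degrees(np.arctan2(*( (S[3]-S[2])*[-1,1]))))
N=px2w(p,c([(38,62),(165,67),(170,182),(37,190)]),50)[:,:2];print("sent",N)
print("lid from sent: mean",N[:2].mean(0))
im=p["image"][:,:,::-1]
cv2.imwrite("pics/t11.png",cv2.resize(im[140:235,110:210],None,fx=6,fy=6,interpolation=cv2.INTER_CUBIC))
w=eyes.read_camera("wrist");im=w["image"][:,:,::-1]
cv2.imwrite("pics/w11.png",cv2.resize(im[230:290,150:410],None,fx=3,fy=3,interpolation=cv2.INTER_CUBIC))
E
```

```text
rail front top [[658.3   346.125]
 [669.61   -7.637]] bottom [[658.286 357.516]
 [671.388  -8.982]]
stamped [[564.541 329.113]
 [561.997 251.235]
 [482.938 250.06 ]
 [483.414 328.113]] [523.223 289.63 ]
underside yaw -1.8713034419403078 -0.34950474118571034
sent [[649.693 445.59 ]
 [648.241 364.972]
 [575.782 358.555]
 [568.797 442.186]]
lid from sent: mean [648.967 405.281]
```

View pics/t11.png

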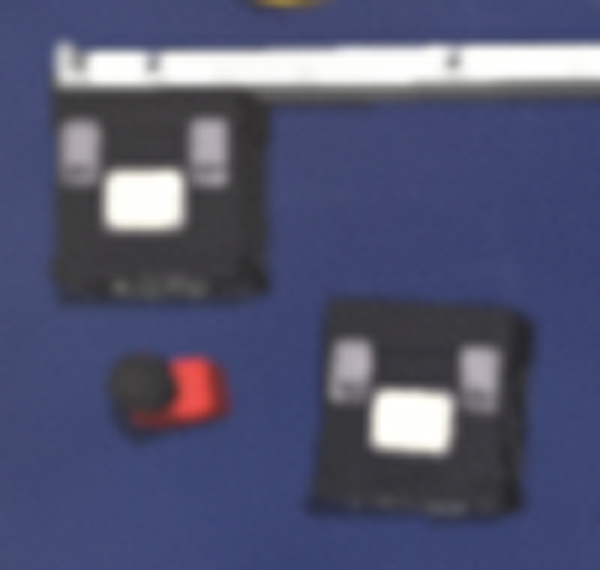

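View pics/w11.png

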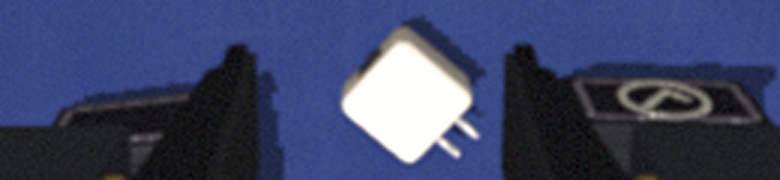

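Request:
send_rows:
  plan: "-20 29 32 0 40;-20 29 32 0 40;-20 29 32 0 40;-20 29 32 -0.036 40;0 0 0 0 40;0 0 40 0 40;0 0 40 0 40;0 0 0 0 40"

```text
t: 11.8
eef_pos: [451.8, 279.9, 69.5]
tcp_rot: [3.14, -0.008, -3.12]
ft_force: [-0.6, -0.0, 0.2]
opening: 0.42
```

Request:
send_rows:
  plan: "2 9 20 -0.012 40;0 0 18 0 40;0 0 8 0 40;0 0 0 0 40"

```text
t: 12.2
eef_pos: [450.6, 285.9, 26.7]
tcp_rot: [3.14, -0.008, -3.112]
ft_force: [0.8, -0.3, -0.1]
opening: 0.42
```

```bash
python3 - <<'E'
from h import *
s=env.state();print(s["t"],s["eef_pos"],s["tcp_rot"],s["ft_force"])
w=eyes.read_camera("side");im=w["image"][:,:,::-1];cv2.imwrite("pics/s12.png",cv2.resize(im[180:340,190:350],None,fx=3.7,fy=3.7,interpolation=cv2.INTER_CUBIC))
E
```

```text
12.2 [450.614 285.907  26.686] [ 3.14  -0.008 -3.112] [ 0.835 -0.28  -0.106]
```

View pics/s12.png

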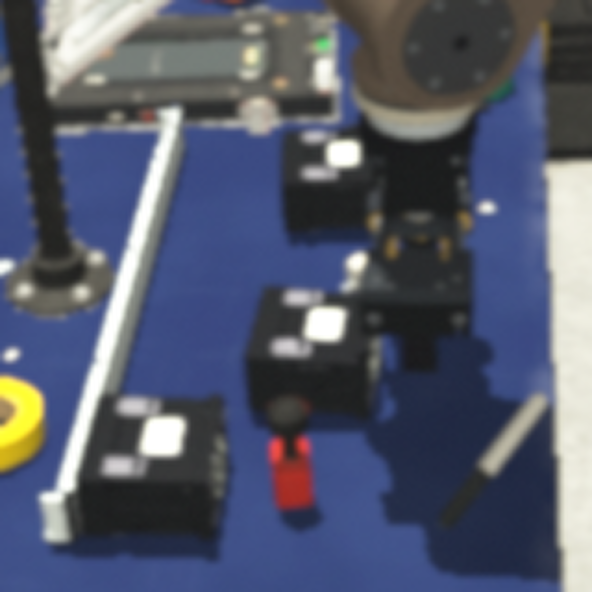

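Request:
send_rows:
  plan: "-5 2 3 0 40;-6 1 2 0 40;-6 0 0 0 40;-6 0 0 0 40;-6 0 0 0 40;-6 0 0 0 40;0 0 0 0 40"

```text
t: 12.95
eef_pos: [490.3, 290.4, 25.3]
tcp_rot: [3.138, -0.003, -3.113]
ft_force: [-0.5, -0.9, 0.3]
opening: 0.419
```

Request:
send_rows:
  plan: "-6 0 0 0 40;-6 0 0 0 40;-6 0 0 0 40;-6 0 0 0 40;-6 0 0 0 40;-6 0 0 0 40;-6 0 0 0 40;0 0 0 0 40"

```text
t: 13.75
eef_pos: [535.3, 291.6, 25.2]
tcp_rot: [3.139, -0.005, -3.113]
ft_force: [0.2, 0.5, -0.5]
opening: 0.42
```

```bash
python3 - <<'E'
from h import *
w=eyes.read_camera("side");im=w["image"][:,:,::-1];cv2.imwrite("pics/s13.png",cv2.resize(im[180:340,190:350],None,fx=3.7,fy=3.7,interpolation=cv2.INTER_CUBIC))
s=env.state();print(s["t"],s["eef_pos"],s["tcp_rot"],s["ft_force"])
E
```

```text
13.8 [534.957 291.564  25.153] [ 3.139 -0.005 -3.113] [0.005 0.182 0.466]
```

View pics/s13.png

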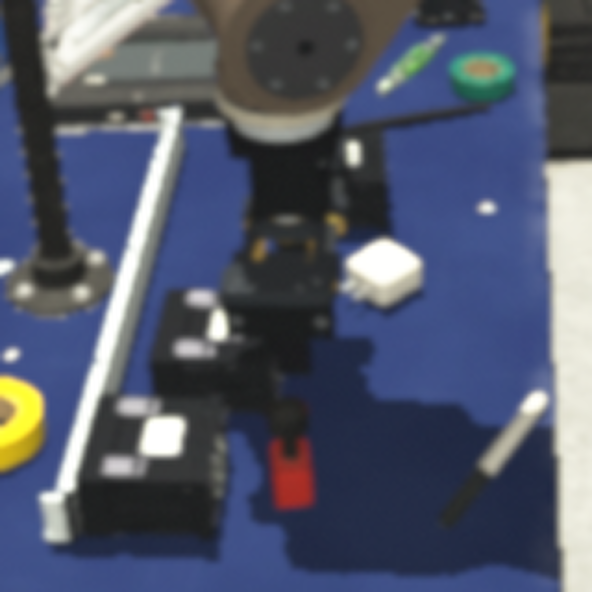

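Request:
send_rows:
  plan: "-5 0 0 0 40;-5 0 0 0 40;-5 0 0 0 40;-4 0 0 0 40;-3 0 0 0 40;0 0 0 0 40"

```text
t: 14.4
eef_pos: [558.1, 292.2, 25.0]
tcp_rot: [3.139, -0.006, -3.113]
ft_force: [0.1, -0.2, -0.3]
opening: 0.42
```

Request:
send_rows:
  plan: "-3 0 0 0 40;-3 0 0 0 40;0 0 0 0 40"

```text
t: 14.7
eef_pos: [564.5, 292.4, 25.0]
tcp_rot: [3.139, -0.006, -3.113]
ft_force: [-1.7, -0.7, 1.1]
opening: 0.418
```

Request:
send_rows:
  plan: "-2 0 0 0 40;-2 0 0 0 40;0 0 0 0 40"

```text
t: 15.0
eef_pos: [564.4, 292.3, 25.1]
tcp_rot: [3.141, -0.015, -3.112]
ft_force: [0.0, 0.6, 0.8]
opening: 0.417
```

Request:
send_rows:
  plan: "-3 0 0 0 40;-3 0 0 0 40"

```text
t: 15.2
eef_pos: [564.6, 292.2, 25.1]
tcp_rot: [-3.139, -0.028, -3.112]
ft_force: [-21.3, 0.8, 16.1]
opening: 0.422
```

```bash
python3 - <<'E'
from h import *
p=eyes.read_camera("top");im=p["image"][:,:,::-1]
cv2.imwrite("pics/t14.png",cv2.resize(im[140:235,110:210],None,fx=6,fy=6,interpolation=cv2.INTER_CUBIC))
s=env.state();print(s["t"],s["eef_pos"],s["tcp_rot"],s["ft_force"],s["moment"])
E
```

```text
15.25 [564.57  292.176  25.13 ] [-3.139 -0.029 -3.112] [-20.359  -1.027  14.658] [0.249 3.382 0.109]
```

View pics/t14.png

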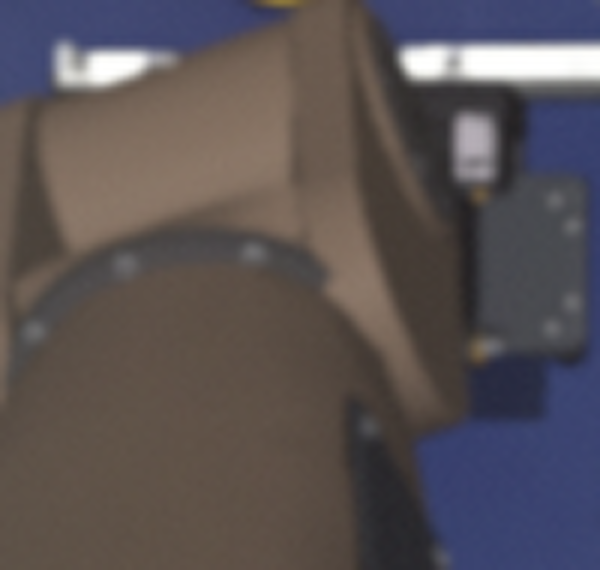

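Request:
send_rows:
  plan: "5 0 0 0 40;10 0 0 0 40;15 0 0 0 40;15 0 -20 0 40;15 0 -40 0 40;15 0 -40 0 40;20 -10 -40 0 40;20 -10 -40 0 40"

```text
t: 16.05
eef_pos: [451.0, 268.3, 207.8]
tcp_rot: [-3.137, -0.031, -3.112]
ft_force: [0.4, 0.2, 0.1]
opening: 0.425
```

Request:
send_rows:
  plan: "40 -20 -20 0 40;40 -25 0 0 40;40 -25 0 0 40;10 0 0 0 40;0 0 0 0 40"

```text
t: 16.55
eef_pos: [319.5, 192.1, 236.9]
tcp_rot: [3.141, -0.014, -3.112]
ft_force: [0.6, -0.2, 0.4]
opening: 0.422
```

```bash
python3 - <<'E'
from h import *
p=eyes.read_camera("top");im=p["image"][:,:,::-1]
cv2.imwrite("pics/t15.png",cv2.resize(im[135:285,110:330],None,fx=3.6,fy=3.6,interpolation=cv2.INTER_CUBIC))
cv2.imwrite("pics/t15c.png",cv2.resize(im[140:200,115:215],None,fx=8,fy=8,interpolation=cv2.INTER_CUBIC))
s=env.state();print(s["t"],s["eef_pos"],s["tcp_rot"],s["ft_force"],s["moment"])
w=eyes.read_camera("wrist");cv2.imwrite("pics/wrist15.png",w["image"][:,:,::-1])
q=eyes.read_camera("side");im=q["image"][:,:,::-1];cv2.imwrite("pics/s15.png",cv2.resize(im[180:340,190:350],None,fx=3.7,fy=3.7,interpolation=cv2.INTER_CUBIC))
E
```

```text
16.6 [320.03  192.309 236.842] [ 3.141 -0.014 -3.112] [0.258 0.035 1.252] [ 0.025  0.008 -0.024]
```

View pics/t15.png

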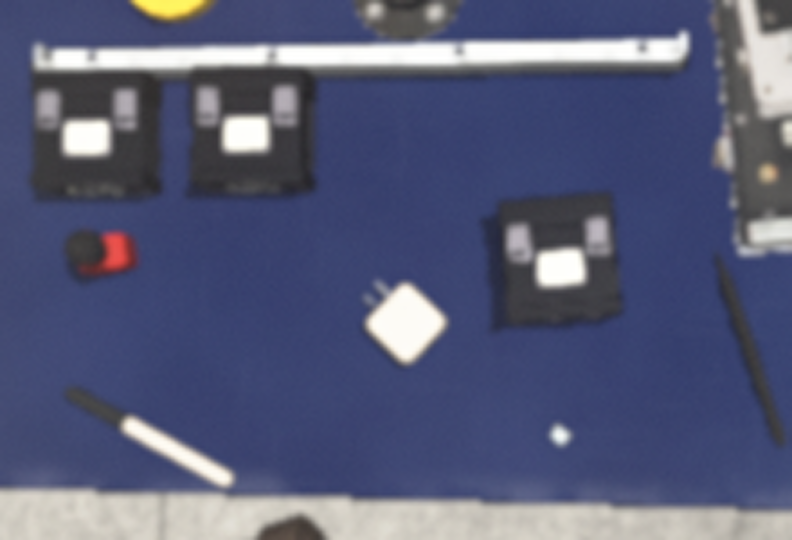

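View pics/t15c.png

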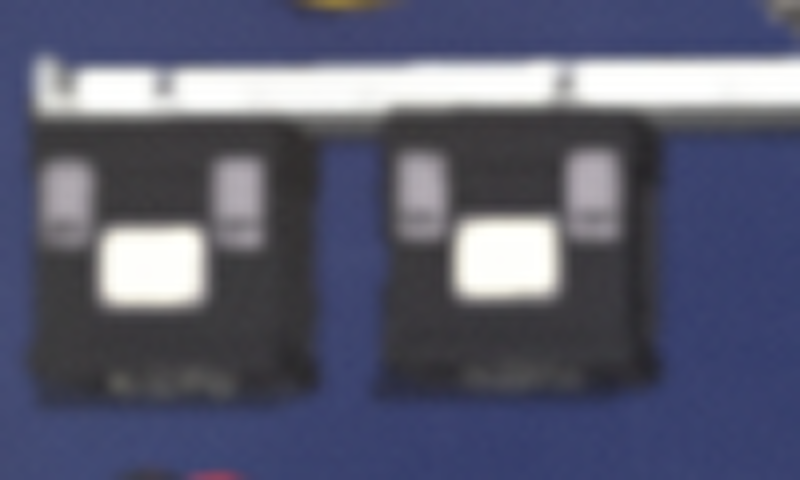

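View pics/wrist15.png

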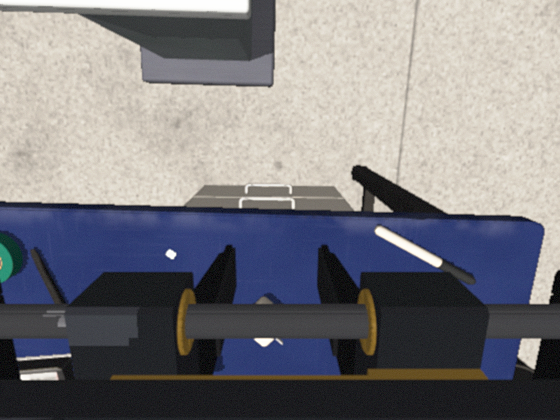

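View pics/s15.png

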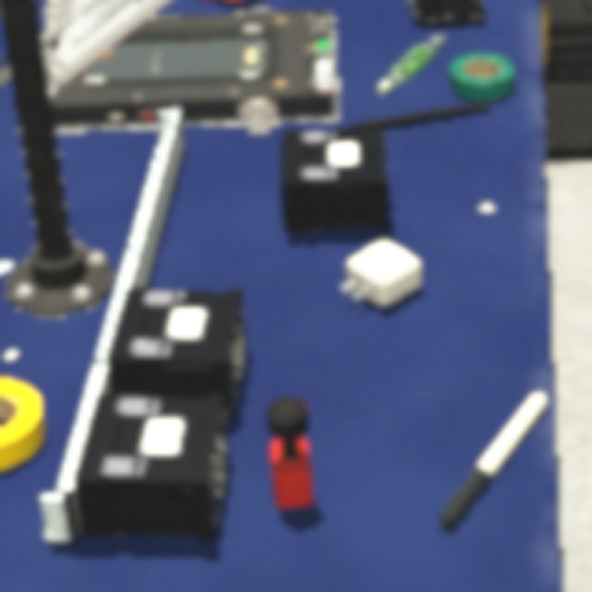

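```bash
python3 - <<'E'
from h import *
print(job_done())
E
```

```text
the job is handed in; nothing more can be done
None
```

Both boxes were tipped onto their backs, and the stamped one is now on its back against the dispatch rail. I handed the job in at about 16.6 s of the 58 s allowed.

- **Which box:** The left box was the stamped one. After it tipped, the wrist camera showed the ring and tick on its underside, at pixel (279, 287). The right box showed no ring on the part of its underside I could see; the gripper hid the rest.
- **Push to the rail:** I pushed the stamped box along the rail's direction with two fingers. It stopped advancing with the tool tip at x about 564.5 mm. Pressing on gave about 21 N of pushing force, with the box seated on the rail. I then backed the arm clear.
- **Last checks:** The top and side pictures show the stamped box flush with the rail and square to it, in line with the sent box with a gap between them. The plain box lies where it tipped. The sent box, charger, date stamp, marker and spudger look unmoved in the top and side pictures; the tape roll shows only in the side view. The last reading showed about 1 N on the wrist, with the arm clear of everything.
- **Two things to note:** A yellow scrap, about 10 mm across, lay where the plain box fell and is now under it. Two camera views gave it no measurable height, so I treated it as a flat scrap. I judged flushness from the pictures and the contact force, not from a measured gap.

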